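# Turn the scorched soldering tile over the fence

### The job

The soldering tile lies scorched face up on the steel bay of the stand and is too wide to grip. Lever it up by its overhanging edge until it leans by itself against the fence, let go of it for a moment, then take it by its top edge, lift it over the fence and lower it gently, without dropping it, so that it lies flat and straight on the wooden bay with its clean white face up, centred along the fence and with one edge close to it. Leave the other things on the bench where they are.

Things in the scene. Friction and masses are not known exactly. Their poses are not given: they have to be found in the camera images.
- stand: Fixed stand, 150 mm long along its x. Origin on the bench below the fence foot line, mid-length; y points from the steel bay across the fence to the wooden bay, z up. Both bays are flat, 36 mm high, open at the ends: dark steel from y -88 mm to 0, light wood from 0 to +115 mm. Each bay's outer edge drops straight to the bench.
- fence_foot (a point): Foot line of the fence's steel-side face, mid-length, at bay height (stand x 0, y 0, z 36 mm). The fixed aluminium fence, 10 mm thick and as long as the stand, rises here, leaning 8 degrees towards the stand's +y; its top is 54 mm above the bays and no part reaches beyond y +18 mm.
- clean_bay (a point): Point on the wooden bay under the middle of the finished tile (stand x 0, y +98 mm, z 36 mm). The tile there overhangs the bay's outer edge by about 43 mm, 36 mm above the bench, so a finger fits below it.
- tile: Loose ceramic tile, 110 mm (x, along the fence) by 120 mm (y) by 14 mm, 0.25 to 0.5 kg. Origin at its centre; z points out of the scorched brown-black face, the other face is white. It starts scorched face up, y roughly along the stand's y, +y edge 1 to 10 mm from the fence foot, -y edge overhanging the steel bay by 33 to 42 mm. Leaning on the fence its top edge is about 119 mm above the bay.
- jar: Bystander: white jar, 60 mm across, 75 mm high; origin under its centre.
- ring_box: Bystander: closed dark red ring box, 57 x 62 x 46 mm; origin under its centre.
- bench_block: Bystander: steel bench block, 70 x 70 x 25 mm; origin under its centre.
- flux_pot: Bystander: amber pot with black cap, 54 mm across, 60 mm high; origin under its centre.
- graver: Bystander: wooden-handled tool 150 mm long lying on the bench on the robot's side of the stand.
- tweezers: Bystander: steel tweezers 140 mm long lying on the bench on the robot's side of the stand.
- dish: Bystander: small blue dish, 70 mm across, 25 mm high; origin under its centre.
Things that resemble listed ones, but are neither listed nor needed, are in the scene too. Leave any blue or purple look-alike of the tile alone.

How it is judged:
By the outcome, as a careful person would: the job done as asked, in the order asked, and still so for the second after the job is handed in, with the robot touching nothing.
It also fails if it takes over 64 s, if anything falls off the work surface, if the arm or the gripper's body presses on something with over 40 N, if the wrist force passes 120 N, or if a joint passes its speed limit or range.

### The arm

A 6-joint arm with a two-finger parallel gripper is mounted at the origin on the work surface. World frame = base frame: x ahead of the robot, y to its left, z up, the work surface at z = 0. Lengths are in mm, angles in degrees, forces in N, time in s.
With the tool pointing down it reaches from about 350 to 850 mm from the base axis. Payload 8.1 kg.
Tool frame: the origin (TCP) lies at the very end of the fingers, on their centre line; the grasp point (between the pads) lies 19 mm behind it; z points along the fingers, y is the line along which they close (so a half turn about z gives the same grasp; the last joint's range is limited). The gripper opens to 85 mm and grips with 20 to 120 N. Pads are 22 mm wide; open, the fingers measure 114 mm over their backs; the gripper's body (76 mm by 85 mm) begins 54 mm behind the grasp point. The pads swing forward as they close: fully open they stand 13 mm farther back than shut.
Start: joints at [58.533, 7.471, 85.268, -0, 87.261, -4.893], TCP at [268.39, 536.63, 231.292] pointing down, gripper open.
Joint ranges: [-169.43, 169.43], [-51.17, 129.36], [1.28, 143.12], [-76.62, 256.62], [0, 156.53], [-152.29, 152.29]. Speed limits (degrees/s): [136.94, 136.94, 159.86, 180, 180, 180].

### API

Orientations are given as [roll, pitch, yaw] about the fixed x, y, z axes, in that order (R = Rz(yaw) Ry(pitch) Rx(roll)).
In Python, from bench import * gives the robot as it stands.
- The arm moves only by the tool play_rows, never from a script. Its argument "increments" is a list of rows, each a list of 3 entries, a list of its own where there are three numbers: the gripper's target within -1 to 1 (fully open at 1, half-way at 0, shut at -1), then the shift along the tool's x, y, z in mm, then the turn about the tool's z in rad. A call has 1 to 12 rows; each row shifts and turns the commanded pose from where the row before left it, along the tool's axes as they then stand; what a row does not reach is not made up. A row lasts 1/12 s, in which the tool goes at most 41.7 mm and 7.16 degrees, less where a joint would pass 70% of its speed; a pose out of reach is approached as far as the arm can. A call is refused whole if a number of a shift passes 41.7 or a number of a turn 0.125, either way. A call with a gripper value outside its range is refused whole. The fingers move at their own pace and stop on an object; "force" is the grip in N (left out, the last holds). Time passes only in rows, so rows that do not move let the fingers close. It gives the time, the measured TCP pose, the force, the opening and the grip force at its end, in the units of the state.
- sense(): the state, without advancing time (a new reading comes with each control period).
- snapshot(name): name is "side" or "top"; returns a dict with "color" (480x640x3 uint8, red, green, blue), "intrinsics" (3x3 intrinsics, pixels), "k1" (the pictures are not rectified: a ray, as slopes to the right and down, at radius r is drawn at 1 + k1 r^2 times it, then the intrinsics apply), "world_from_camera" (4x4, takes a point from camera to world coordinates). Camera axes: x right, y down, z forward; pixel columns grow to the right and rows downward; lengths in mm; the calibration is good to about 2 mm. A picture is of the moment at which its call begins. There is no depth.
- hand_in(): hands the job in; it is judged then, once.
Trained networks look in a picture, given as the dict that the camera call returned (one of the last four; its "shot" number tells which), for a name from the list of things; names that differ only in an ending like _2 or _b are one class to them, and where a whole thing is asked for, a point or a joint stands for the part that bears it (a point fixed in the world has none). Each returns a list of dicts, best first, with "p" (0 to 1); they miss things now and then, are a little off and sometimes report something else, mostly with a low value. They report only what shows in the picture. A call takes as long as a camera call. They do not tell look-alikes from the thing itself.
- find_in(query, picture): "xyz" ([x, y, z] in mm, in the coordinates of the camera as it stood for that picture, good to about 4 mm: the middle of the surface that is visible of it).
- regions_of(query, picture): "mask" (480x640 bool, what is visible of it).
- pinpoint(query, picture): "xyz" ([x, y, z] in mm, in the coordinates of the camera as it stood for that picture, good to about 4 mm: a listed point, or the origin of a listed thing).
The state is a dict: "time": time; "joint_pos": joint angles; "qd": joint speeds; "joint_efforts": joint torques, N m; "tool_pos": TCP position; "tcp_rot": TCP orientation; "ft_force": force on the tool from outside, world axes, zero at the start; "wrist_torque": the same for the moment, N m; "finger_gap": finger opening in mm; "grip_force": force on a finger pad.
Only numpy, scipy, OpenCV 4.12 (cv2) and the standard library are available. Lean on these libraries where they do the work, as an engineer would, in place of code of your own. Each camera call takes 0.05 s, during which the arm holds its last target. There are 200 camera calls.

## Working session

There is one attempt and no reset: what is moved stays moved. The work goes in short steps, Python scripts to look and compute and a tool call to move; the robot and the scene stay as the last step left them, time stands still between calls to the robot, and variables do not carry over. Pictures are saved under pics/ and viewed, at most 10 in all, crops included, and the job is handed in when it is done.

Besides the shell and the picture viewer there is one more tool, called after "Emit:" by a JSON object that holds its "op" and its "data". play_rows: Moves the arm, as the interface text tells. Its arguments: {"type":"object","properties":{"increments":{"type":"array","items":{"type":"array"}},"force":{"type":"number"}},"required":["increments"]}

```bash
mkdir -p pics
cat > h.py <<'E'
from bench import *
import numpy as np, cv2
from scipy.spatial.transform import Rotation as R
def w(p,x): return (p["world_from_camera"]@np.r_[x,1])[:3]
def look(n,f=None):
    p=snapshot(n)
    if f: cv2.imwrite("pics/"+f,p["color"][:,:,::-1])
    return p
def pix(p,X):
    c=(np.linalg.inv(p["world_from_camera"])@np.r_[X,1])[:3]; s=c[:2]/c[2]; s=s*(1+p["k1"]*(s@s))
    return (p["intrinsics"]@np.r_[s,1])[:2]
def onplane(p,uv,z):
    K=p["intrinsics"]; d=(np.linalg.inv(K)@np.r_[uv,1])[:2]; s=d.copy()
    for _ in range(20): s=d/(1+p["k1"]*(s@s))
    T=p["world_from_camera"]; r=T[:3,:3]@np.r_[s,1]; o=T[:3,3]
    return o+r*(z-o[2])/r[2]
E
python3 - <<'E'
from h import *
for n in ["side","top"]:
    p=look(n,n+"0.png")
    print(n,p["world_from_camera"][:3,3].round(),p["world_from_camera"][:3,2].round(2))
    for q in ["stand","fence_foot","clean_bay","tile","jar","ring_box","bench_block","flux_pot","graver","tweezers","dish"]:
        print(q,[(round(d["p"],2),w(p,d["xyz"]).round().tolist(),pix(p,w(p,d["xyz"])).round().tolist()) for d in pinpoint(q,p)[:3]])
s=sense();print(s)
E
```

```text
side [ 286. -684.  886.] [ 0.19  0.63 -0.75]
stand [(0.7, [509.0, -18.0, -1.0], [324.0, 274.0])]
fence_foot [(0.96, [514.0, -18.0, 35.0], [327.0, 262.0])]
clean_bay []
tile [(0.95, [612.0, 321.0, 1.0], [326.0, 158.0]), (0.86, [421.0, -330.0, 7.0], [325.0, 430.0]), (0.66, [491.0, -83.0, 46.0], [325.0, 287.0])]
jar [(0.79, [691.0, 89.0, 1.0], [391.0, 220.0])]
ring_box [(0.61, [671.0, -28.0, -2.0], [401.0, 263.0])]
bench_block [(0.87, [621.0, -132.0, -2.0], [397.0, 308.0]), (0.6, [405.0, 92.0, -3.0], [261.0, 244.0]), (0.56, [516.0, -16.0, 35.0], [327.0, 261.0])]
flux_pot [(0.78, [611.0, -232.0, 1.0], [412.0, 354.0]), (0.22, [539.0, 76.0, 36.0], [326.0, 226.0])]
graver [(0.83, [356.0, -78.0, -1.0], [254.0, 315.0])]
tweezers [(0.58, [402.0, 94.0, -3.0], [260.0, 244.0]), (0.28, [610.0, -233.0, 3.0], [411.0, 354.0])]
dish [(0.92, [413.0, 213.0, -1.0], [253.0, 204.0]), (0.18, [691.0, 85.0, 2.0], [391.0, 221.0])]
top [ 418.   13. 1107.] [ 0.09 -0.02 -1.  ]
stand [(0.59, [507.0, -15.0, 0.0], [326.0, 247.0])]
fence_foot [(0.65, [508.0, -15.0, 34.0], [327.0, 245.0])]
clean_bay [(0.83, [537.0, 74
[... 633 characters left out ...]
, 292.0])]
{'time': 1.2, 'joint_pos': array([ 5.85314902e+01,  7.47074009e+00,  8.52693532e+01,  6.15787065e-04,
        8.72618439e+01, -4.89347732e+00]), 'qd': array([ 0.07976645,  0.00081072,  0.0291748 , -0.05456004, -0.0887997 ,
        0.00082488]), 'joint_efforts': array([ 1.15571340e-03, -5.69339883e+01, -5.00846100e+01, -1.45085478e-04,
        1.80983516e-03,  4.31997648e-06]), 'tool_pos': array([268.39648393, 536.61025101, 231.28176272]), 'tcp_rot': array([-1.79998122e+02, -7.78093665e-04,  1.53424938e+02]), 'ft_force': array([ 0.19637103,  1.35131443, -0.48352781]), 'wrist_torque': array([-0.0454336 , -0.01582999, -0.01170994]), 'grip_force': 0.0, 'finger_gap': 85.16047193742526}
```

View pics/top0.png

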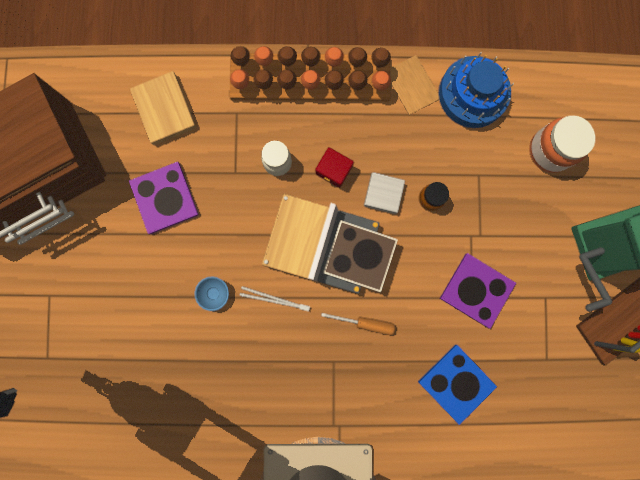

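View pics/side0.png

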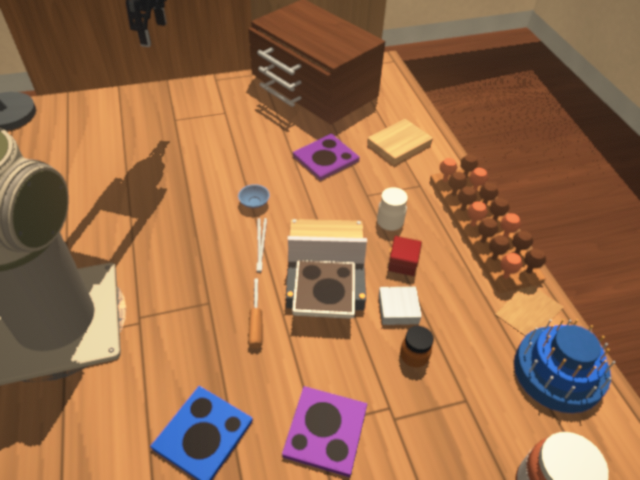

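The top view shows the stand at about (330,245) with the light wood bay to the upper left and the tile, brown face up, at (360,256). The steel bay faces the lower right. The blue and purple tiles are decoys. The overhanging edge is on the right at about (390,262). The graver and tweezers lie well clear.

Run:
```python
from h import *
for n in ["top","side"]:
    p=look(n)
    for q in ["tile","stand"]:
        for d in regions_of(q,p):
            m=d["mask"].astype(np.uint8)
            v,u=np.nonzero(m)
            if not(280<v.mean()<0 or (np.hypot(u.mean()-(345 if n=="top" else 326),v.mean()-(252 if n=="top" else 275))<40)): continue
            c=max(cv2.findContours(m,0,2)[0],key=cv2.contourArea)
            z=50 if q=="tile" else 36
            P=np.array([onplane(p,x[0].astype(float),z)[:2] for x in c],np.float32)
            r=cv2.minAreaRect(P)
            print(n,q,round(d["p"],2),"ctr",np.round(r[0],1),"size",np.round(r[1],1),"ang",round(r[2],1),cv2.boxPoints(r).round().tolist())
    for q in ["tile","fence_foot","clean_bay","stand"]:
        print(q,[(round(d["p"],2),w(p,d["xyz"]).round(1).tolist()) for d in pinpoint(q,p) if abs(w(p,d["xyz"])[1])<150 and w(p,d["xyz"])[0]>400])
p=look("top");c=p["color"][200:300,250:410];cv2.imwrite("pics/crop1.png",cv2.resize(c,None,fx=5,fy=5,interpolation=2)[:,:,::-1])
```

```text
top tile 0.58 ctr [485.7 -80.7] size [122.6 111.2] ang 71.3 [[413.0, -121.0], [519.0, -157.0], [558.0, -40.0], [453.0, -5.0]]
top stand 0.86 ctr [514.5  -4.6] size [204.4 160. ] ang 73.6 [[409.0, -80.0], [562.0, -125.0], [620.0, 71.0], [467.0, 116.0]]
tile [(0.68, [487.9, -84.1, 44.5])]
fence_foot []
clean_bay [(0.72, [540.1, 76.7, 32.8])]
stand [(0.84, [505.5, -13.7, 3.3])]
side tile 0.84 ctr [489.2 -85.7] size [128.  109.6] ang 71.7 [[417.0, -129.0], [521.0, -164.0], [561.0, -42.0], [457.0, -8.0]]
side stand 0.64 ctr [514.9 -15.1] size [225.1 158.2] ang 73.4 [[407.0, -100.0], [559.0, -145.0], [623.0, 70.0], [471.0, 115.0]]
tile [(0.6, [488.7, -78.5, 45.3])]
fence_foot [(0.8, [512.1, -14.6, 37.2]), (0.51, [508.7, -17.2, -0.1])]
clean_bay [(0.85, [535.3, 74.8, 35.6]), (0.46, [405.3, 90.9, -2.2])]
stand [(0.79, [508.4, -18.4, -4.8])]
```

View pics/crop1.png

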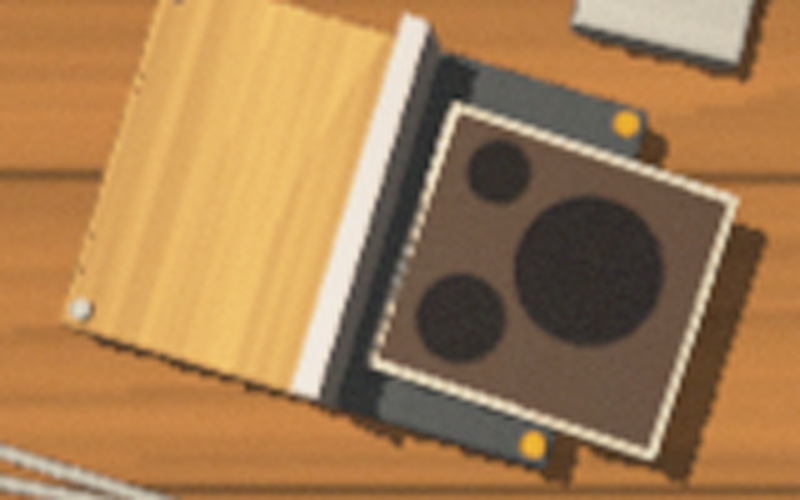

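The crop shows the tile's corners at (455,103), (737,200), (655,460) and (372,362). The fence's light top strip runs from (405,12)–(430,25) down to (293,388)–(318,397), and the dark steel bay shows on both sides.

Run:
```python
from h import *
p=look("top")
g=lambda x,y,z: onplane(p,np.array([(x+.5)/5-.5+250,(y+.5)/5-.5+200]),z)[:2]
T=np.array([g(*c,50) for c in [(455,103),(737,200),(655,460),(372,362)]]);print(T.round(1),T.mean(0).round(1))
for a,b in [(0,1),(3,2),(0,3),(1,2)]:
    d=T[b]-T[a];print(np.linalg.norm(d).round(1),np.degrees(np.arctan2(d[1],d[0])).round(1))
for a,b in [((405,12),(293,388)),((433,25),(322,398))]:
    A,B=g(*a,90),g(*b,90);d=A-B;print("fence",A.round(1),B.round(1),((A+B)/2).round(1),np.linalg.norm(d).round(1),np.degrees(np.arctan2(d[1],d[0])).round(1))
A,B=g(645,112,36),g(545,465,36);d=A-B;print("steel outer",((A+B)/2).round(1),np.degrees(np.arctan2(d[1],d[0])).round(1),np.linalg.norm(d).round(1))
# refs
f=np.array([511,-16.]);th=np.radians(-16.5);print(np.cos(th),np.sin(th))
```

```text
[[ 556.1  -41.8]
 [ 518.2 -153.8]
 [ 415.4 -120.6]
 [ 453.4   -9.3]] [485.8 -81.4]
118.2 -108.7
117.6 -108.9
107.7 162.4
108.0 162.1
fence [585.8 -20.5] [442.2  21.3] [5.14e+02 4.00e-01] 149.7 -16.2
fence [580.9 -31.3] [438.4  10.4] [509.7 -10.4] 148.4 -16.3
steel outer [484.  -98.8] -16.0 147.2
0.958819734868193 -0.28401534470392265
```

```bash
cat >> h.py <<'E'
F=np.array([509.5,-16.5]);U=np.array([.960,-.281]);V=np.array([.281,.960])
def S(x,y): return F+x*U+y*V          # stand -> world
def toS(P): d=np.asarray(P)[:2]-F; return np.r_[d@U,d@V]
def plan(x,y,z,yaw,g,n,start=None):
    s=sense(); P,Y=(s["tool_pos"],s["tcp_rot"][2]) if start is None else (np.array(start[:3]),start[3])
    T=np.r_[S(x,y),z]; dy=(yaw-Y+180)%360-180; rows=[]
    Y0=Y; cmd=P.copy(); turn=0
    for i in range(n):
        a=np.radians(Y0)-turn; tx=np.array([np.cos(a),np.sin(a),0]);ty=np.array([np.sin(a),-np.cos(a),0])
        d=P+(T-P)*(i+1)/n-cmd
        r=[round(float(d@tx),1),round(float(d@ty),1),round(float(-d[2]),1)]
        t=round(-np.radians(dy)*(i+1)/n-turn,3)
        rows.append([g,r,t]); cmd=cmd+r[0]*tx+r[1]*ty+np.array([0,0,-r[2]]); turn+=t
    for k in range(0,n,12): print(str(rows[k:k+12]).replace(" ",""))
    print("end",cmd.round(1),round(Y0-np.degrees(turn),2)); return np.r_[cmd,Y0-np.degrees(turn)]
def st():
    s=sense(); print("t",round(s["time"],2),"stand",toS(s["tool_pos"]).round(1),"z",s["tool_pos"][2].round(1),"rpy",s["tcp_rot"].round(1),"Fstand",(s["ft_force"][:2]@U).round(1),(s["ft_force"][:2]@V).round(1),s["ft_force"][2].round(1),"gap",round(s["finger_gap"],1),round(s["grip_force"],1))
E
python3 -c "
from h import *
plan(-3.7,-155,231,73.7,0,24)
st()"
```

```text
[[0,[-20.3,-22.5,0.0],np.float64(0.058)],[0,[-21.6,-21.3,0.0],np.float64(0.058)],[0,[-22.7,-20.0,0.0],np.float64(0.058)],[0,[-23.9,-18.6,0.0],np.float64(0.058)],[0,[-24.9,-17.3,0.1],np.float64(0.058)],[0,[-25.9,-15.7,-0.0],np.float64(0.058)],[0,[-26.8,-14.3,-0.0],np.float64(0.058)],[0,[-27.5,-12.6,-0.0],np.float64(0.058)],[0,[-28.2,-11.1,0.0],np.float64(0.058)],[0,[-28.8,-9.4,0.0],np.float64(0.058)],[0,[-29.3,-7.7,0.0],np.float64(0.058)],[0,[-29.7,-6.0,0.0],np.float64(0.058)]]
[[0,[-30.0,-4.2,0.1],np.float64(0.058)],[0,[-30.2,-2.5,-0.0],np.float64(0.058)],[0,[-30.3,-0.8,-0.0],np.float64(0.058)],[0,[-30.3,1.0,-0.0],np.float64(0.058)],[0,[-30.2,2.8,0.0],np.float64(0.058)],[0,[-30.0,4.5,0.0],np.float64(0.058)],[0,[-29.6,6.2,0.0],np.float64(0.058)],[0,[-29.3,7.9,0.0],np.float64(0.058)],[0,[-28.7,9.7,0.1],np.float64(0.058)],[0,[-28.1,11.2,-0.0],np.float64(0.058)],[0,[-27.4,12.9,-0.0],np.float64(0.058)],[0,[-26.7,14.5,-0.0],np.float64(0.058)]]
end [ 462.4 -164.3  231. ] 73.67
t 2.0 stand [-386.9  463.3] z 231.3 rpy [180.   -0.  153.4] Fstand -0.7 0.7 0.8 gap 85.6 0.0
```

Emit:
{"op": "play_rows", "data": {"increments": [[0,[-20.3,-22.5,0],0.058],[0,[-21.6,-21.3,0],0.058],[0,[-22.7,-20,0],0.058],[0,[-23.9,-18.6,0],0.058],[0,[-24.9,-17.3,0],0.058],[0,[-25.9,-15.7,0],0.058],[0,[-26.8,-14.3,0],0.058],[0,[-27.5,-12.6,0],0.058],[0,[-28.2,-11.1,0],0.058],[0,[-28.8,-9.4,0],0.058],[0,[-29.3,-7.7,0],0.058],[0,[-29.7,-6,0],0.058]]}}

```text
time: 3.0
tool_pos: [365.5, 184.9, 231.5]
tcp_rot: [180.0, 0.0, 113.4]
ft_force: [1.0, 0.3, 0.6]
finger_gap: 42.9
grip_force: 0.0
```

Emit:
{"op": "play_rows", "data": {"increments": [[0,[-30,-4.2,0],0.058],[0,[-30.2,-2.5,0],0.058],[0,[-30.3,-0.8,0],0.058],[0,[-30.3,1,0],0.058],[0,[-30.2,2.8,0],0.058],[0,[-30,4.5,0],0.058],[0,[-29.6,6.2,0],0.058],[0,[-29.3,7.9,0],0.058],[0,[-28.7,9.7,0],0.058],[0,[-28.1,11.2,0],0.058],[0,[-27.4,12.9,0],0.058],[0,[-26.7,14.5,0],0.058]]}}

```text
time: 4.0
tool_pos: [462.6, -165.9, 231.5]
tcp_rot: [180.0, -0.0, 73.5]
ft_force: [0.8, 0.5, 0.6]
finger_gap: 43.0
grip_force: 0.0
```

```bash
python3 -c "
from h import *
st()"
```

```text
t 4.0 stand [  -3.  -156.6] z 231.5 rpy [180.   -0.   73.5] Fstand 0.6 0.7 0.6 gap 43.0 0.0
```

Emit:
{"op": "play_rows", "data": {"increments": [[0,[0,0,30],0],[0,[0,0,30],0],[0,[0,0,30],0],[0,[0,0,30],0],[0,[0,0,30],0],[0,[0,0,30],0],[0,[0,0,20],0],[0,[0,0,7],0],[0,[4,0,0],0],[0,[4,0,0],0],[0,[2,0,0],0],[0,[0,0,0],0]]}}

```text
time: 5.0
tool_pos: [467.0, -154.8, 26.3]
tcp_rot: [179.8, 0.0, 73.7]
ft_force: [0.8, -0.1, 0.3]
finger_gap: 42.7
grip_force: 0.0
```

```bash
python3 -c "
from h import *
st()
p=look('side');c=p['color'][210:350,230:430];cv2.imwrite('pics/s2.png',cv2.resize(c,None,fx=4,fy=4,interpolation=2)[:,:,::-1])"
```

```text
t 5.0 stand [  -2.  -144.7] z 26.3 rpy [179.8   0.   73.7] Fstand 0.8 0.2 0.3 gap 42.7 0.0
```

View pics/s2.png

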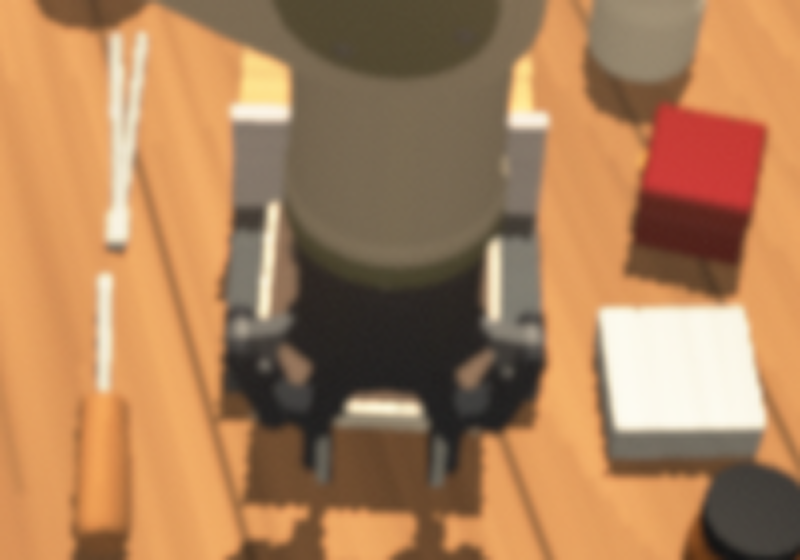

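The side view shows the two fingers half open in front of the tile's overhanging edge (tips at about (318,475) and (438,480)) and aligned with it. Next I push towards the fence.

Emit:
{"op": "play_rows", "data": {"increments": [[0,[2,0,0],0],[0,[2,0,0],0],[0,[2,0,0],0],[0,[2,0,0],0],[0,[2,0,0],0],[0,[0,0,0],0]]}}

```text
time: 5.55
tool_pos: [468.4, -145.0, 24.6]
tcp_rot: [180.0, 0.0, 73.7]
ft_force: [0.5, -1.7, 1.0]
finger_gap: 42.4
grip_force: 1.0
```

Emit:
{"op": "play_rows", "data": {"increments": [[0,[1,0,0],0],[0,[1,0,0],0],[0,[0,0,0],0]]}}

```text
time: 5.8
tool_pos: [468.6, -143.2, 24.3]
tcp_rot: [-180.0, 0.0, 73.7]
ft_force: [-0.4, -4.0, 2.9]
finger_gap: 43.1
grip_force: 1.5
```

```bash
python3 -c "
from h import *
st()"
```

```text
t 5.8 stand [  -3.6 -133.1] z 24.3 rpy [-180.     0.    73.7] Fstand 0.8 -3.9 2.9 gap 43.1 1.5
```

Emit:
{"op": "play_rows", "data": {"increments": [[0,[1,0,0],0],[0,[1,0,0],0],[0,[0,0,0],0]]}}

```text
time: 6.05
tool_pos: [469.0, -141.4, 24.3]
tcp_rot: [-180.0, 0.0, 73.7]
ft_force: [-2.1, -5.0, 3.5]
finger_gap: 42.7
grip_force: 2.4
```

Emit:
{"op": "play_rows", "data": {"increments": [[0,[0.7,0,0],0],[0,[0.7,0,0],0],[0,[0,0,0],0]]}}

```text
time: 6.3
tool_pos: [469.1, -141.3, 24.3]
tcp_rot: [-180.0, 0.1, 73.7]
ft_force: [-4.7, -11.2, 3.2]
finger_gap: 42.7
grip_force: 6.0
```

```bash
python3 -c "
from h import *
st()"
```

```text
t 6.3 stand [  -3.7 -131.1] z 24.3 rpy [-1.80e+02  1.00e-01  7.37e+01] Fstand -1.3 -12.1 3.2 gap 42.7 6.0
```

Emit:
{"op": "play_rows", "data": {"increments": [[0,[0.5,0,-2],0],[0,[0.1,0,-3],0],[0,[0.3,0,-4],0],[0,[0.4,0,-4],0],[0,[0.4,0,-4],0],[0,[0,0,0],0]]}}

```text
time: 6.8
tool_pos: [469.2, -139.8, 41.4]
tcp_rot: [-180.0, 0.2, 73.7]
ft_force: [-2.8, -12.3, -1.5]
finger_gap: 42.7
grip_force: 6.5
```

```bash
python3 -c "
from h import *
st()
p=look('side');c=p['color'][210:350,230:430];cv2.imwrite('pics/s3.png',cv2.resize(c,None,fx=4,fy=4,interpolation=2)[:,:,::-1])"
```

```text
t 6.8 stand [  -4.  -129.6] z 41.4 rpy [-180.     0.2   73.7] Fstand 0.7 -12.6 -1.5 gap 42.7 6.5
```

View pics/s3.png

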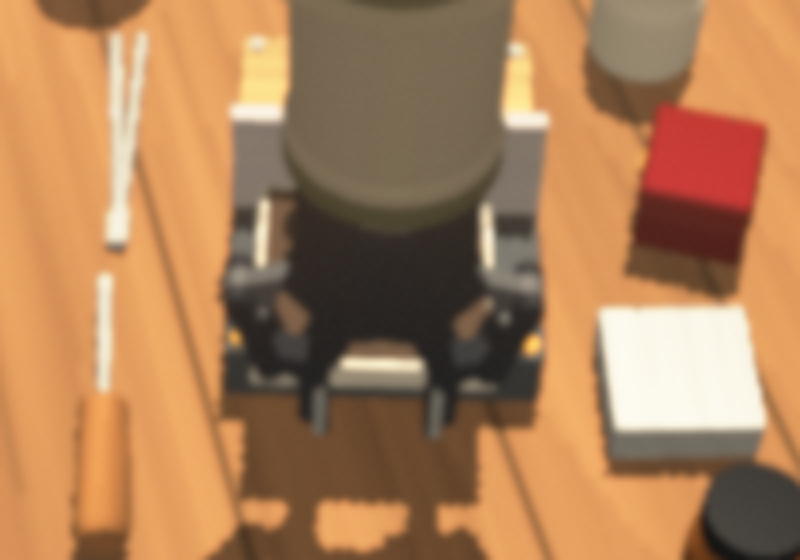

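The tile's near edge has risen: the steel bay now shows under it at about (380,385), and the contact force is about 13 N. I continue along the arc.

Emit:
{"op": "play_rows", "data": {"increments": [[0,[0.2,0,-4.1],0],[0,[0.2,0,-4.1],0],[0,[0.5,0,-4.1],0],[0,[0.6,0,-4.1],0],[0,[0.7,0,-4],0],[0,[0.9,0,-3.9],0],[0,[1.3,0,-4.9],0],[0,[1.5,0,-4.8],0],[0,[1.8,0,-4.7],0],[0,[1.9,0,-4.6],0],[0,[0,0,0],0]]}}

```text
time: 7.77
tool_pos: [472.7, -129.9, 85.3]
tcp_rot: [180.0, 0.1, 73.7]
ft_force: [-2.0, -5.8, 1.1]
finger_gap: 42.5
grip_force: 3.7
```

```bash
python3 -c "
from h import *
st()"
```

```text
t 7.77 stand [  -3.4 -119.2] z 85.3 rpy [1.80e+02 1.00e-01 7.37e+01] Fstand -0.3 -6.2 1.1 gap 42.5 3.7
```

Emit:
{"op": "play_rows", "data": {"increments": [[0,[2.2,0,-4.4],0],[0,[2.3,0,-4.4],0],[0,[2.6,0,-4.2],0],[0,[2.7,0,-4.1],0],[0,[3,0,-3.9],0],[0,[3,0,-3.9],0],[0,[3.3,0,-3.5],0],[0,[3.5,0,-3.5],0],[0,[3.7,0,-3.2],0],[0,[3.7,0,-3.2],0],[0,[4,0,-2.8],0],[0,[4.1,0,-2.8],0]]}}

```text
time: 8.77
tool_pos: [483.4, -91.9, 128.5]
tcp_rot: [-180.0, -0.0, 73.7]
ft_force: [-0.8, -2.8, 1.3]
finger_gap: 42.5
grip_force: 1.1
```

```bash
python3 -c "
from h import *
st()
p=look('side');c=p['color'][190:340,230:430];cv2.imwrite('pics/s4.png',cv2.resize(c,None,fx=4,fy=4,interpolation=2)[:,:,::-1])"
```

```text
t 8.77 stand [ -3.8 -79.7] z 128.5 rpy [-180.    -0.    73.7] Fstand 0.0 -3.0 1.3 gap 42.5 1.1
```

View pics/s4.png

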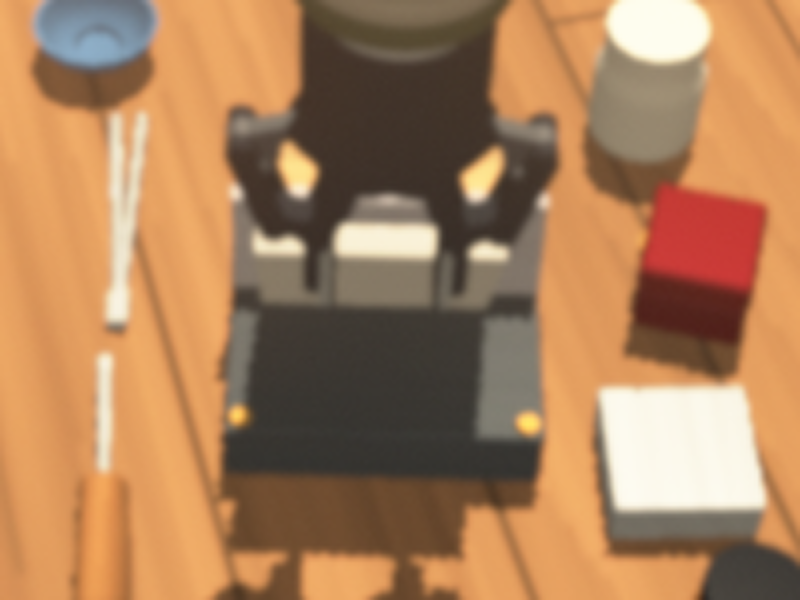

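The tile's white underside now shows below the fingers, with its top edge at (380,240) and its bottom at about (380,305). It is at about 60°.

Emit:
{"op": "play_rows", "data": {"increments": [[0,[4.2,0,-2.5],0],[0,[4.3,0,-2.4],0],[0,[4.5,0,-2],0],[0,[4.6,0,-2],0],[0,[4.7,0,-1.6],0],[0,[4.7,0,-1.5],0],[0,[4.9,0,-1.1],0],[0,[4.9,0,-1.2],0],[0,[5,0,-0.6],0],[0,[5,0,-0.7],0],[0,[5,0,-0.2],0],[0,[5,0,0],0]]}}

```text
time: 9.82
tool_pos: [499.6, -37.5, 144.4]
tcp_rot: [180.0, -0.0, 73.7]
ft_force: [-0.3, -1.2, 0.6]
finger_gap: 42.1
grip_force: 0.6
```

Emit:
{"op": "play_rows", "data": {"increments": [[0,[4,0,0],0],[0,[4,0,0],0],[0,[0,0,0],0]]}}

```text
time: 10.07
tool_pos: [501.8, -29.6, 144.2]
tcp_rot: [-180.0, -0.0, 73.7]
ft_force: [-0.8, -0.9, -0.4]
finger_gap: 42.9
grip_force: 0.0
```

```bash
python3 -c "
from h import *
st()"
```

```text
t 10.07 stand [ -3.7 -14.7] z 144.2 rpy [-180.    -0.    73.7] Fstand -0.5 -1.1 -0.4 gap 42.9 0.0
```

Emit:
{"op": "play_rows", "data": {"increments": [[0,[1,0,0],0],[0,[1,0,0],0],[0,[1,0,0],0],[0,[1,0,0],0],[0,[1,0,0],0],[0,[0,0,0],0]]}}

```text
time: 10.57
tool_pos: [503.1, -25.4, 144.3]
tcp_rot: [180.0, -0.0, 73.7]
ft_force: [-0.1, 0.0, -0.4]
finger_gap: 42.7
grip_force: 0.0
```

Emit:
{"op": "play_rows", "data": {"increments": [[0,[0.7,0,0],0],[0,[0.7,0,0],0],[0,[0,0,0],0]]}}

```text
time: 10.82
tool_pos: [503.5, -24.3, 144.3]
tcp_rot: [-180.0, 0.0, 73.7]
ft_force: [-0.4, -0.1, -0.1]
finger_gap: 42.7
grip_force: 0.3
```

```bash
python3 -c "
from h import *
st()
p=look('side');c=p['color'][180:330,230:430];cv2.imwrite('pics/s5.png',cv2.resize(c,None,fx=4,fy=4,interpolation=2)[:,:,::-1])"
```

```text
t 10.82 stand [-3.6 -9.2] z 144.3 rpy [-180.     0.    73.7] Fstand -0.4 -0.2 -0.1 gap 42.7 0.3
```

View pics/s5.png

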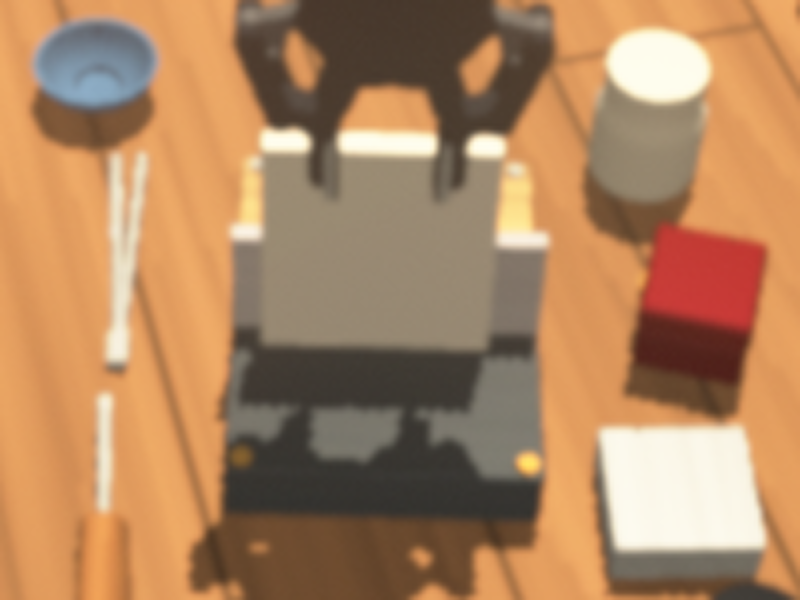

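The tile now leans flush on the fence with its top edge at about (380,145), and the fingers sense no force. I back off and leave it alone for a moment.

Emit:
{"op": "play_rows", "data": {"increments": [[0,[-4,0,0],0],[0,[-10,0,0],0],[0,[-15,0,0],0],[0,[-15,0,0],0],[0,[0,0,0],0],[0,[0,0,0],0],[0,[0,0,0],0],[0,[0,0,0],0],[0,[0,0,-25],0],[0,[0,0,-25],0],[1,[0,0,-25],0],[1,[0,0,0],0]]}}

```text
time: 11.87
tool_pos: [493.9, -66.4, 225.2]
tcp_rot: [179.5, -0.0, 73.7]
ft_force: [1.1, 0.7, 0.7]
finger_gap: 66.1
grip_force: 0.0
```

```bash
sed -i 's/t=round(-np.rad/t=round(float(-np.rad/; s#/n-turn,3)#/n-turn),3)#' h.py; python3 -c "
from h import *
st();plan(-18.7,7.7,222,163.7,1,15)
p=look('side');cv2.imwrite('pics/s6.png',cv2.resize(p['color'][180:330,230:430],None,fx=4,fy=4,interpolation=2)[:,:,::-1])
g=lambda x,y,z: onplane(p,np.array([(x+.5)/4-.5+230,(y+.5)/4-.5+180]),z)
"
```

```text
t 11.87 stand [ -1.  -52.3] z 225.2 rpy [179.5  -0.   73.7] Fstand 0.9 1.0 0.7 gap 66.1 0.0
[[1,[4.0,-1.2,0.2],-0.105],[1,[4.1,-0.7,0.2],-0.104],[1,[4.2,-0.4,0.2],-0.105],[1,[4.1,0.1,0.3],-0.105],[1,[4.2,0.6,0.2],-0.104],[1,[4.0,1.0,0.2],-0.105],[1,[4.0,1.4,0.2],-0.105],[1,[3.7,1.8,0.2],-0.105],[1,[3.6,2.2,0.2],-0.104],[1,[3.3,2.5,0.2],-0.105],[1,[3.0,2.9,0.2],-0.105],[1,[2.7,3.1,0.3],-0.104]]
[[1,[2.4,3.5,0.2],-0.105],[1,[2.0,3.7,0.2],-0.105],[1,[1.6,3.8,0.2],-0.104]]
end [493.7  -3.8 222. ] 163.68
```

View pics/s6.png

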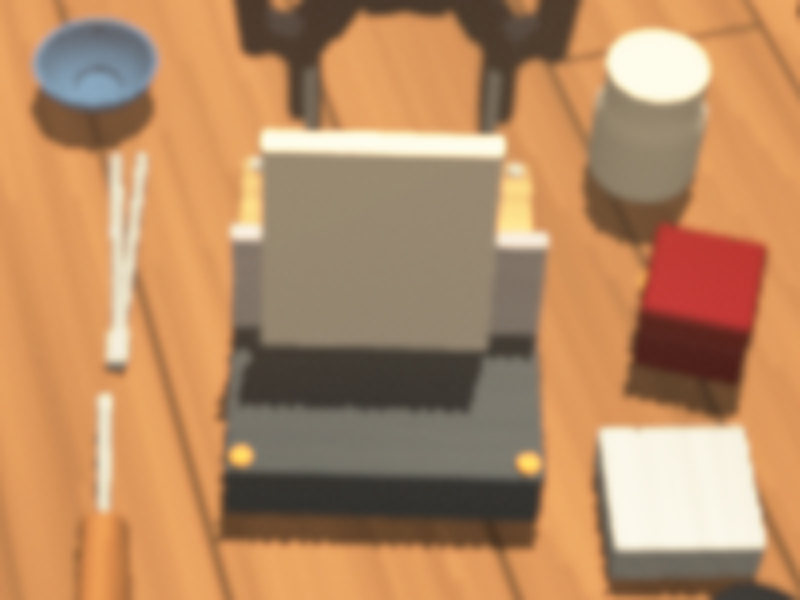

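The tile leans by itself (top edge (262–505,145), foot at about (375,348)) with the gripper clear. I turn the gripper and go over the top edge.

Emit:
{"op": "play_rows", "data": {"increments": [[1,[4,-1.2,0],-0.105],[1,[4.1,-0.7,0],-0.104],[1,[4.2,-0.4,0],-0.105],[1,[4.1,0.1,0],-0.105],[1,[4.2,0.6,0],-0.104],[1,[4,1,0],-0.105],[1,[4,1.4,0],-0.105],[1,[3.7,1.8,0],-0.105],[1,[3.6,2.2,0],-0.104],[1,[3.3,2.5,0],-0.105],[1,[3,2.9,0],-0.105],[1,[2.7,3.1,0],-0.104]]}}

```text
time: 12.92
tool_pos: [490.5, -15.7, 218.0]
tcp_rot: [-180.0, -0.1, 146.0]
ft_force: [-0.3, -0.2, -0.0]
finger_gap: 85.8
grip_force: 0.0
```

Emit:
{"op": "play_rows", "data": {"increments": [[1,[2.4,3.5,0],-0.105],[1,[2,3.7,0],-0.105],[1,[1.6,3.8,0],-0.104],[1,[0,0,0],0],[1,[0,0,0],0]]}}

```text
time: 13.33
tool_pos: [490.5, -3.4, 218.3]
tcp_rot: [-180.0, -0.1, 163.5]
ft_force: [-0.0, -0.5, 1.0]
finger_gap: 85.6
grip_force: 0.0
```

```bash
python3 -c "
from h import *
st()
for n in ['side','top']:
    p=look(n)
    for d in regions_of('tile',p):
        m=d['mask'].astype(np.uint8); v,u=np.nonzero(m)
        P=onplane(p,np.array([u.mean(),v.mean()]),100)
        if np.hypot(*(P[:2]-F))<120: print(n,d['p'],toS(P), [x.tolist() for x in cv2.boxPoints(cv2.minAreaRect(np.array([toS(onplane(p,c[0].astype(float),155)) for c in max(cv2.findContours(m,0,2)[0],key=len)],np.float32))).round(1)])
    for q in ['tile']:
        for d in pinpoint(q,p):
            X=w(p,d['xyz'])
            if np.hypot(*(X[:2]-F))<120: print(n,q,d['p'],toS(X).round(1),X[2].round(1))
"
```

```text
t 13.33 stand [-21.9   7.2] z 218.3 rpy [-1.800e+02 -1.000e-01  1.635e+02] Fstand 0.1 -0.5 1.0 gap 85.6 0.0
side 0.74 [-2.42718552  2.38873505] [[-57.599998474121094, -107.0999984741211], [50.70000076293945, -107.5], [51.20000076293945, 17.200000762939453], [-57.099998474121094, 17.600000381469727]]
side tile 0.81 [-4.9  2.2] 100.6
top 0.39 [-57.90157531  -2.28487257] [[-66.0, 10.399999618530273], [-63.5, -11.600000381469727], [-55.70000076293945, -10.699999809265137], [-58.099998474121094, 11.300000190734863]]
```

Emit:
{"op": "play_rows", "data": {"increments": [[1,[-2,-5,10],0],[1,[-2,-5,20],0],[1,[0,-4.5,25],0],[1,[0,0,25],0],[1,[0,0,14],0],[1,[0,0,0],0],[1,[0,0,0],0]]}}

```text
time: 14.22
tool_pos: [489.7, -19.1, 124.2]
tcp_rot: [-180.0, -0.1, 163.6]
ft_force: [0.6, 0.4, 0.2]
finger_gap: 85.2
grip_force: 0.0
```

Emit:
{"op": "play_rows", "data": {"force": 40, "increments": [[0.3,[0,0,0],0],[0.1,[0,0,0],0],[-0.1,[0,0,0],0],[-0.3,[0,0,0],0],[-0.45,[0,0,0],0],[-0.6,[0,0,0],0],[-0.8,[0,0,0],0],[-1,[0,0,0],0],[-1,[0,0,0],0],[-1,[0,0,0],0]]}}

```text
time: 15.05
tool_pos: [490.9, -18.9, 125.7]
tcp_rot: [180.0, 0.0, 163.6]
ft_force: [-1.2, 0.2, 5.9]
finger_gap: 13.5
grip_force: 40.3
```

```bash
python3 -c "
from h import *
st()"
```

```text
t 15.05 stand [-17.1  -7.5] z 125.7 rpy [180.    0.  163.6] Fstand -1.2 -0.2 5.9 gap 13.5 40.3
```

Emit:
{"op": "play_rows", "data": {"force": 60, "increments": [[-1,[0,0,-2],0],[-1,[0,0,-5],0],[-1,[0,-0.3,-10],0],[-1,[0,-0.3,-12],0],[-1,[0,0,-12],0],[-1,[0,0,-12],0],[-1,[0,0,-12],0],[-1,[0,0,-10],0],[-1,[0,0,-6],0],[-1,[0,0,0],0],[-1,[0,0,0],0]]}}

```text
time: 15.97
tool_pos: [490.7, -19.5, 206.6]
tcp_rot: [180.0, 0.0, 163.6]
ft_force: [-0.1, 0.1, -4.9]
finger_gap: 13.1
grip_force: 58.4
```

```bash
python3 -c "
from h import *
st()
p=look('side');c=p['color'][110:350,190:470];cv2.imwrite('pics/s7.png',cv2.resize(c,None,fx=2.5,fy=2.5,interpolation=2)[:,:,::-1])
for d in pinpoint('tile',p):
    X=w(p,d['xyz']); print(d['p'],toS(X).round(1),X[2].round(1))
"
```

```text
t 15.97 stand [-17.2  -8.1] z 206.6 rpy [180.    0.  163.6] Fstand -0.1 0.1 -4.9 gap 13.1 58.4
0.94 [   4.8 -325.4] 7.1
0.74 [-192.7 -337.1] 7.2
0.73 [  5.9 354.1] 3.5
0.68 [-3.1 -5.6] 180.4
```

View pics/s7.png

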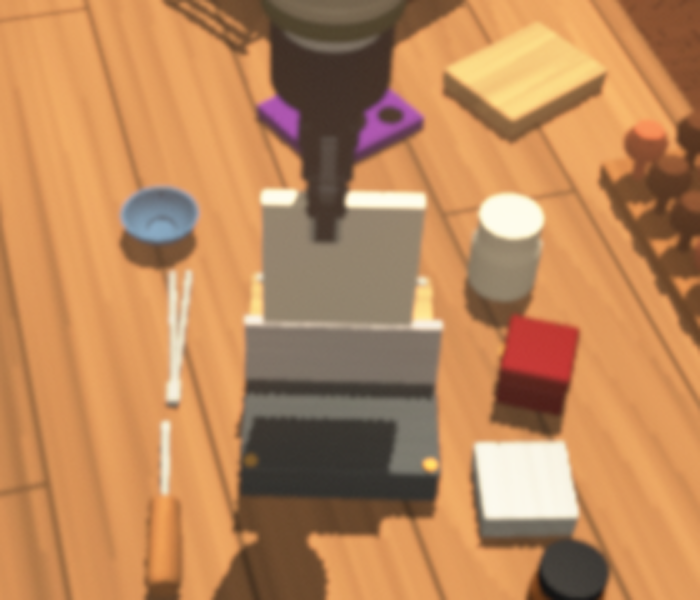

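The picture shows the tile held upright, level and clear of the fence (top edge at (345,198), bottom at about (340,320)), weighing about 4.9 N. I carry it over the fence.

Emit:
{"op": "play_rows", "data": {"increments": [[-1,[-1,3,0],0],[-1,[-1,6,0],0],[-1,[-1.3,8,0],0],[-1,[0,8,0],0],[-1,[0,8,0],0],[-1,[0,6,0],0],[-1,[0,0,4],0],[-1,[0,0,10],0],[-1,[0,0,14],0],[-1,[0,0,16],0],[-1,[0,0,14],0],[-1,[0,0,10],0]]}}

```text
time: 17.07
tool_pos: [503.4, 16.8, 135.7]
tcp_rot: [-180.0, -0.1, 163.6]
ft_force: [-0.0, 0.4, -4.9]
finger_gap: 13.0
grip_force: 58.6
```

Emit:
{"op": "play_rows", "data": {"increments": [[-1,[0,0,5],0],[-1,[0,0,2],0],[-1,[0,0,1],0],[-1,[0,0,0],0],[-1,[0,0,0],0]]}}

```text
time: 17.48
tool_pos: [505.3, 16.9, 131.2]
tcp_rot: [180.0, 0.1, 163.6]
ft_force: [-0.2, 0.3, -3.0]
finger_gap: 12.9
grip_force: 58.6
```

```bash
python3 -c "
from h import *
st()"
```

```text
t 17.48 stand [-13.4  30.9] z 131.2 rpy [1.800e+02 1.000e-01 1.636e+02] Fstand -0.2 0.2 -3.0 gap 12.9 58.6
```

Emit:
{"op": "play_rows", "data": {"increments": [[-1,[0,0,0.3],0],[-1,[0,0,0],0],[-1,[0,0,0],0]]}}

```text
time: 17.73
tool_pos: [505.0, 17.0, 130.4]
tcp_rot: [180.0, 0.0, 163.6]
ft_force: [-0.4, 0.9, -4.2]
finger_gap: 13.1
grip_force: 58.6
```

```bash
python3 -c "
from h import *
st()
p=look('side')
for d in pinpoint('tile',p):
    X=w(p,d['xyz']); print(d['p'],toS(X).round(1),X[2].round(1))
"
```

```text
t 17.73 stand [-13.8  30.9] z 130.4 rpy [180.    0.  163.6] Fstand -0.7 0.7 -4.2 gap 13.1 58.6
0.92 [-196.1 -339.3] 6.1
0.7 [   0.8 -325.1] 5.1
0.62 [-1.5 32.7] 101.9
0.27 [160.1  30.7] -1.9
```

Emit:
{"op": "play_rows", "data": {"increments": [[-1,[0,0,1],0],[-1,[0,0,1],0],[-1,[0,0,0],0]]}}

```text
time: 18.08
tool_pos: [504.5, 17.1, 127.7]
tcp_rot: [-180.0, -0.0, 163.6]
ft_force: [-0.1, 0.1, -4.0]
finger_gap: 13.0
grip_force: 58.6
```

Emit:
{"op": "play_rows", "data": {"increments": [[-1,[0,0,1],0],[-1,[0,0,0.5],0],[-1,[0,0,0],0]]}}

```text
time: 18.33
tool_pos: [504.5, 17.1, 126.3]
tcp_rot: [-180.0, -0.0, 163.6]
ft_force: [-0.1, 0.2, -4.4]
finger_gap: 13.1
grip_force: 58.6
```

Emit:
{"op": "play_rows", "data": {"increments": [[-1,[0,0,0.7],0],[-1,[0,0,0.5],0],[-1,[0,0,0],0]]}}

```text
time: 18.58
tool_pos: [504.8, 17.1, 125.9]
tcp_rot: [180.0, 0.0, 163.6]
ft_force: [-3.3, 0.3, 2.5]
finger_gap: 13.1
grip_force: 59.5
```

Emit:
{"op": "play_rows", "data": {"increments": [[-1,[0,0,0.5],0],[-1,[0,0,0],0]]}}

```text
time: 18.75
tool_pos: [504.8, 17.1, 125.8]
tcp_rot: [180.0, 0.0, 163.6]
ft_force: [-6.8, 1.4, 7.1]
finger_gap: 13.1
grip_force: 60.4
```

Emit:
{"op": "play_rows", "data": {"force": 20, "increments": [[-0.6,[0,0,0],0],[-0.6,[0,0,0],0],[-0.6,[0,0,0],0]]}}

```text
time: 19.0
tool_pos: [505.2, 17.0, 125.1]
tcp_rot: [180.0, 0.1, 163.6]
ft_force: [-0.5, -0.4, 0.1]
finger_gap: 17.2
grip_force: 0.0
```

Emit:
{"op": "play_rows", "data": {"increments": [[-0.57,[0,3,0],0],[-0.54,[0,4,0.2],0],[-0.51,[0,5,0.5],0],[-0.5,[0,5.2,1],0],[-0.46,[0,5.5,1.5],0],[-0.42,[0,5.5,2],0],[-0.37,[0,6.3,2.5],0],[-0.37,[0,0,0],0]]}}

```text
time: 19.67
tool_pos: [514.4, 51.5, 116.4]
tcp_rot: [180.0, -0.0, 163.7]
ft_force: [1.1, 0.5, 0.8]
finger_gap: 27.1
grip_force: 0.4
```

```bash
python3 -c "
from h import *
st()
p=look('side')
for d in pinpoint('tile',p):
    X=w(p,d['xyz']); print(d['p'],toS(X).round(1),X[2].round(1))
"
```

```text
t 19.67 stand [-14.4  66.6] z 116.4 rpy [180.   -0.  163.7] Fstand 0.9 0.8 0.8 gap 27.1 0.4
0.93 [-195.  -338.3] 9.5
0.9 [  5.7 356.1] 5.3
0.87 [-1.4 54.2] 98.6
0.58 [   4.2 -325. ] 6.8
```

Emit:
{"op": "play_rows", "data": {"increments": [[-0.32,[0,5,3],0],[-0.26,[0,5.1,3.4],0],[-0.2,[0,5.2,3.6],0],[-0.13,[0,4.3,4.2],0],[-0.05,[0,4.1,4.5],0],[0.03,[0,4,4.8],0],[0.11,[0,3,5.4],0],[0.22,[0,2.8,5.7],0],[0.34,[0,2.4,5.9],0],[0.34,[0,0,0],0]]}}

```text
time: 20.6
tool_pos: [525.6, 85.6, 77.2]
tcp_rot: [179.9, 0.1, 163.7]
ft_force: [-0.9, 4.4, 10.8]
finger_gap: 57.0
grip_force: 9.6
```

```bash
python3 -c "
from h import *
st()
p=look('side')
for d in pinpoint('tile',p):
    X=w(p,d['xyz']); print(d['p'],toS(X).round(1),X[2].round(1))
for d in regions_of('tile',p):
    m=d['mask'].astype(np.uint8); v,u=np.nonzero(m)
    print(d['p'],u.mean(),v.mean(),u.min(),u.max(),v.min(),v.max())
cv2.imwrite('pics/s8.png',cv2.resize(p['color'][110:310,230:430],None,fx=3,fy=3,interpolation=2)[:,:,::-1])
"
```

```text
t 20.6 stand [-13.2 102.6] z 77.2 rpy [1.799e+02 1.000e-01 1.637e+02] Fstand -2.1 4.0 10.8 gap 57.0 9.6
0.93 [   5.1 -327.8] 10.5
0.65 [-196.5 -336.2] 8.4
0.59 [ 0.5 83.4] 83.7
0.54 [-130.9 -101.6] -0.8
0.93 335.12371134020617 157.9458762886598 293 359 145 173
0.73 327.2251063829787 213.54638297872341 298 354 186 237
0.7 325.28433455669307 431.36237203013326 282 366 387 476
0.65 202.009820585458 434.2179414542021 151 251 387 479
```

View pics/s8.png

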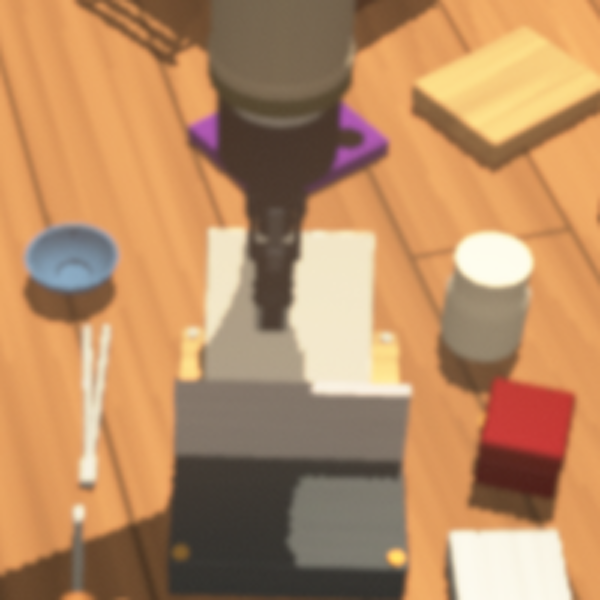

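The tile leans on the wooden side with its white face up, centred (top edge (207–375,232), fence (172–410,385)), and is held between the fingers at about 39°. I slide it back until the fence backs its lower edge.

Emit:
{"op": "play_rows", "data": {"increments": [[0.34,[0,-1,-0.8],0],[0.34,[0,-2,0],0],[0.34,[0,-2.5,0],0],[0.34,[0,-2.5,0],0],[0.34,[0,-2.5,0],0],[0.34,[0,-2,0],0],[0.34,[0,-1.5,0],0],[0.34,[0,0,0],0]]}}

```text
time: 21.42
tool_pos: [521.1, 71.2, 77.6]
tcp_rot: [180.0, 0.1, 163.6]
ft_force: [1.7, 3.2, 5.9]
finger_gap: 57.5
grip_force: 5.9
```

Emit:
{"op": "play_rows", "data": {"increments": [[0.34,[0,-1,0],0],[0.34,[0,-1,0],0],[0.34,[0,0,0],0]]}}

```text
time: 21.67
tool_pos: [520.6, 69.5, 77.7]
tcp_rot: [180.0, 0.1, 163.6]
ft_force: [1.6, 4.4, 5.5]
finger_gap: 57.4
grip_force: 5.9
```

```bash
python3 -c "
from h import *
st()"
```

```text
t 21.67 stand [-13.5  85.6] z 77.7 rpy [1.800e+02 1.000e-01 1.636e+02] Fstand 0.3 4.7 5.5 gap 57.4 5.9
```

Emit:
{"op": "play_rows", "data": {"increments": [[0.34,[0,-1,0],0],[0.34,[0,-0.7,0],0],[0.34,[0,0,0],0]]}}

```text
time: 21.92
tool_pos: [520.3, 68.4, 77.9]
tcp_rot: [179.9, 0.1, 163.6]
ft_force: [2.0, 7.4, 6.0]
finger_gap: 57.2
grip_force: 5.5
```

Emit:
{"op": "play_rows", "data": {"increments": [[0.34,[0,-0.8,0],0],[0.34,[0,-0.7,0],0],[0.34,[0,0,0],0]]}}

```text
time: 22.17
tool_pos: [520.2, 67.9, 78.2]
tcp_rot: [179.8, 0.1, 163.6]
ft_force: [1.4, 10.7, 6.7]
finger_gap: 57.3
grip_force: 6.1
```

```bash
python3 -c "
from h import *
st()"
```

```text
t 22.17 stand [-13.4  84. ] z 78.2 rpy [1.798e+02 1.000e-01 1.636e+02] Fstand -1.6 10.7 6.7 gap 57.3 6.1
```

Emit:
{"op": "play_rows", "data": {"increments": [[0.5,[0,-3.4,-1],0],[0.67,[0,-3.6,-2],0],[0.83,[0,-3.5,-2],0],[1,[0,-3.6,-2],0],[1,[0,0,0],0],[1,[0,0,0],0]]}}

```text
time: 22.67
tool_pos: [514.7, 52.2, 84.0]
tcp_rot: [-180.0, -0.0, 163.6]
ft_force: [0.0, 0.5, -1.1]
finger_gap: 85.1
grip_force: 0.6
```

```bash
python3 -c "
from h import *
st()
p=look('side')
for d in pinpoint('tile',p):
    X=w(p,d['xyz']); print(d['p'],toS(X).round(1),X[2].round(1))
p=look('top')
for d in pinpoint('tile',p):
    X=w(p,d['xyz']); print(d['p'],toS(X).round(1),X[2].round(1))
"
```

```text
t 22.67 stand [-14.3  67.4] z 84.0 rpy [-180.    -0.   163.6] Fstand -0.1 0.4 -1.1 gap 85.1 0.6
0.72 [   3.8 -324. ] 7.6
0.69 [-0.6 63.6] 85.1
0.94 [-195.3 -333.8] 5.4
0.91 [  -1.9 -322.2] 1.1
0.81 [ -1.9 351.6] 8.6
```

```bash
cat > sweep.py <<'E'
from h import *
n=14;yc=109.8;th=np.radians(42);dtip=13
cx,cy=-14.3,67.4;rows=[];turn=0
yp=21
for i in range(1,n+1):
    ps=np.pi/2*i/n; a=np.pi/2*(i-1)/n
    X=-14.3+6*i/n-49.75*np.sin(ps); Y=yc-(42.5*np.cos(ps)-11*np.sin(ps))
    tx=np.array([-np.cos(turn),np.sin(turn)]);ty=np.array([np.sin(turn),np.cos(turn)])
    d=np.array([X-cx,Y-cy]); r=[round(float(d@tx),1),round(float(d@ty),1),0]
    t=round(ps-turn,3); cx,cy=np.array([cx,cy])+r[0]*tx+r[1]*ty; turn+=t
    rows.append([1,r,t])
    tx=np.array([-np.cos(turn),np.sin(turn)]);ty=np.array([np.sin(turn),np.cos(turn)])
    c=min((36+(q[1]-yp)*np.tan(th)+14/np.cos(th),q[1])[0]*0+(36+120*np.sin(th)-dtip)-(36+(q[1]-yp)*np.tan(th)+14/np.cos(th)) if q[0]>-57 else 99 for q in [np.array([cx,cy])+A*tx+B*ty for A in np.linspace(-11,11,5) for B in (-42.5,-50,-57)])
    print(round(np.degrees(turn)),cx.round(1),cy.round(1),"clear",round(c,1))
print(str(rows[:12]).replace(" ",""));print(str(rows[12:]).replace(" ",""))
E
python3 sweep.py
```

```text
6 -19.4 68.8 clear 42.3
13 -24.5 70.8 clear 38.7
19 -29.5 73.3 clear 34.2
26 -34.2 76.3 clear 33.2
32 -38.6 79.6 clear 30.7
39 -42.8 83.4 clear 99
45 -46.5 87.5 clear 99
51 -49.8 91.9 clear 99
58 -52.5 96.5 clear 99
64 -54.8 101.3 clear 99
71 -56.6 106.1 clear 99
77 -57.7 111.1 clear 99
84 -58.2 116.0 clear 99
90 -58.0 120.8 clear 99
[[1,[5.1,1.4,0],0.112],[1,[5.3,1.4,0],0.112],[1,[5.4,1.4,0],0.113],[1,[5.4,1.2,0],0.112],[1,[5.5,1.1,0],0.112],[1,[5.5,1.0,0],0.112],[1,[5.5,0.9,0],0.112],[1,[5.4,0.8,0],0.113],[1,[5.3,0.7,0],0.112],[1,[5.3,0.6,0],0.112],[1,[5.1,0.5,0],0.112],[1,[5.0,0.6,0],0.112]]
[[1,[4.9,0.6,0],0.113],[1,[4.8,0.7,0],0.112]]
```

Emit:
{"op": "play_rows", "data": {"increments": [[1,[5.1,1.4,0],0.112],[1,[5.3,1.4,0],0.112],[1,[5.4,1.4,0],0.113],[1,[5.4,1.2,0],0.112],[1,[5.5,1.1,0],0.112],[1,[5.5,1,0],0.112]]}}

```text
time: 23.37
tool_pos: [492.6, 76.3, 84.6]
tcp_rot: [180.0, 0.0, 124.7]
ft_force: [2.0, 1.3, -1.3]
finger_gap: 85.6
grip_force: 1.0
```

```bash
python3 -c "
from h import *
st()
p=look('side')
for d in pinpoint('tile',p):
    X=w(p,d['xyz']); print(d['p'],toS(X).round(1),X[2].round(1))
"
```

```text
t 23.37 stand [-42.3  84.3] z 84.6 rpy [180.    0.  124.7] Fstand 1.6 1.8 -1.3 gap 85.6 1.0
0.97 [   3.8 -324.8] 9.1
0.77 [-197.7 -338.3] 8.4
0.69 [  5.1 351.7] 2.4
```

Emit:
{"op": "play_rows", "data": {"increments": [[1,[5.5,0.9,0],0.112],[1,[5.4,0.8,0],0.113],[1,[5.3,0.7,0],0.112],[1,[5.3,0.6,0],0.112],[1,[5.1,0.5,0],0.112],[1,[5,0.6,0],0.112],[1,[4.9,0.6,0],0.113],[1,[4.8,0.7,0],0.112],[1,[0,0,0],0]]}}

```text
time: 24.22
tool_pos: [490.5, 117.4, 85.8]
tcp_rot: [179.8, -0.1, 73.5]
ft_force: [3.1, 3.7, 2.3]
finger_gap: 85.4
grip_force: 2.6
```

```bash
python3 -c "
from h import *
st()
for n in ['side','top']:
  p=look(n)
  for d in pinpoint('tile',p):
    X=w(p,d['xyz'])
    if abs(toS(X)[1]-60)<70: print(d['p'],toS(X).round(1),X[2].round(1))
"
```

```text
t 24.22 stand [-55.9 123.2] z 85.8 rpy [ 1.798e+02 -1.000e-01  7.350e+01] Fstand 2.0 4.5 2.3 gap 85.4 2.6
0.57 [-6.8 66.2] 85.7
0.84 [-6.2 64.4] 81.0
```

Emit:
{"op": "play_rows", "data": {"increments": [[1,[2,0,2.7],0],[1,[1.9,0,2.8],0],[1,[1.7,0,2.8],0],[1,[1.6,0,2.9],0],[1,[1.5,0,2.9],0],[1,[1.2,0,3],0],[1,[0,0,0],0]]}}

```text
time: 25.0
tool_pos: [493.3, 127.1, 68.4]
tcp_rot: [179.8, -0.2, 73.9]
ft_force: [5.7, 7.1, 2.9]
finger_gap: 85.6
grip_force: 4.2
```

```bash
cat >> h.py <<'E'
def tl():
    for n in ['side','top']:
        p=look(n)
        for d in pinpoint('tile',p):
            X=w(p,d['xyz'])
            if abs(toS(X)[1]-60)<70 and abs(toS(X)[0])<60: print(n,round(d['p'],2),toS(X).round(1),X[2].round(1))
E
python3 -c "
from h import *
st();tl()"
```

```text
t 25.0 stand [-55.9 133.2] z 68.4 rpy [179.8  -0.2  73.9] Fstand 3.5 8.4 2.9 gap 85.6 4.2
side 0.73 [-2.9 71.5] 78.1
top 0.63 [-5. 69.] 73.7
```

Emit:
{"op": "play_rows", "data": {"increments": [[1,[1.6,0,3.1],0],[1,[1.4,0,3.1],0],[1,[1.3,0,3.2],0],[1,[1.2,0,3.2],0],[1,[1,0,3.2],0],[1,[0.8,0,3.2],0],[1,[0,0,0],0]]}}

```text
time: 25.78
tool_pos: [495.1, 134.0, 49.0]
tcp_rot: [179.8, -0.2, 73.9]
ft_force: [5.9, 7.7, 1.2]
finger_gap: 85.2
grip_force: 4.5
```

```bash
python3 -c "
from h import *
st();tl()"
```

```text
t 25.78 stand [-56.1 140.4] z 49.0 rpy [179.8  -0.2  73.9] Fstand 3.5 9.1 1.2 gap 85.2 4.5
side 0.61 [-5.3 72.3] 68.4
top 0.86 [-5.1 68.9] 66.3
```

Emit:
{"op": "play_rows", "data": {"increments": [[1,[0.9,0,3.1],0],[1,[0.8,0,3.1],0],[1,[0.6,0,3.1],0],[1,[0.5,0,3.1],0],[1,[0,0,0],0]]}}

```text
time: 26.4
tool_pos: [495.6, 136.6, 36.4]
tcp_rot: [179.8, -0.2, 73.9]
ft_force: [5.2, 7.7, 0.2]
finger_gap: 85.4
grip_force: 4.4
```

```bash
python3 -c "
from h import *
st();tl()"
```

```text
t 26.4 stand [-56.3 143.1] z 36.4 rpy [179.8  -0.2  73.9] Fstand 2.8 8.9 0.2 gap 85.4 4.4
side 0.78 [-5.6 73.9] 63.0
top 0.95 [-6.7 73.3] 58.4
```

Emit:
{"op": "play_rows", "data": {"increments": [[1,[0.4,0,3.1],0],[1,[0.3,0,3.1],0],[1,[0.3,0,3.1],0],[1,[0.2,0,3.1],0],[1,[0,0,0],0]]}}

```text
time: 27.02
tool_pos: [495.9, 137.7, 23.9]
tcp_rot: [179.8, -0.2, 73.9]
ft_force: [6.5, 8.7, -1.1]
finger_gap: 85.4
grip_force: 4.6
```

```bash
python3 -c "
from h import *
st();tl()"
```

```text
t 27.02 stand [-56.4 144.2] z 23.9 rpy [179.8  -0.2  73.9] Fstand 3.8 10.1 -1.1 gap 85.4 4.6
side 0.59 [-5.4 77.3] 52.6
```

Emit:
{"op": "play_rows", "data": {"increments": [[1,[0,0,2.5],0],[1,[0,0,2.5],0],[1,[-0.1,0,2.5],0],[1,[-0.1,0,2.5],0],[1,[0,0,0],0]]}}

```text
time: 27.63
tool_pos: [496.2, 137.6, 14.1]
tcp_rot: [179.8, -0.2, 73.9]
ft_force: [5.9, 9.2, -2.0]
finger_gap: 85.3
grip_force: 5.0
```

```bash
python3 -c "
from h import *
st();tl()"
```

```text
t 27.63 stand [-56.1 144.2] z 14.1 rpy [179.8  -0.2  73.9] Fstand 3.1 10.5 -2.0 gap 85.3 5.0
side 0.58 [-2.5 78.1] 50.0
top 0.9 [-3.4 74.1] 47.1
```

Emit:
{"op": "play_rows", "data": {"increments": [[1,[0,0,2],0],[1,[0,0,2],0],[1,[-0.1,0,2],0],[1,[-0.1,0,1.5],0],[1,[0,0,0],0]]}}

```text
time: 28.25
tool_pos: [496.2, 137.4, 6.9]
tcp_rot: [179.8, -0.2, 73.9]
ft_force: [5.3, 9.0, -2.1]
finger_gap: 85.6
grip_force: 5.0
```

```bash
python3 -c "
from h import *
st();tl()"
```

```text
t 28.25 stand [-56. 144.] z 6.9 rpy [179.8  -0.2  73.9] Fstand 2.5 10.1 -2.1 gap 85.6 5.0
side 0.78 [-4.7 74.4] 46.9
top 0.83 [-3.9 72.5] 42.6
```

Emit:
{"op": "play_rows", "data": {"increments": [[1,[0,0,1.2],0],[1,[0,0,1.2],0],[1,[0,0,1],0],[1,[0,0,0],0]]}}

```text
time: 28.78
tool_pos: [496.7, 137.3, 4.2]
tcp_rot: [179.8, -0.2, 73.9]
ft_force: [4.0, 7.0, 3.6]
finger_gap: 85.2
grip_force: 4.1
```

```bash
python3 -c "
from h import *
st();tl()"
```

```text
t 28.78 stand [-55.5 144. ] z 4.2 rpy [179.8  -0.2  73.9] Fstand 1.9 7.9 3.6 gap 85.2 4.1
side 0.89 [-6.8 74. ] 44.2
top 0.66 [-6.6 74. ] 41.0
```

Emit:
{"op": "play_rows", "data": {"increments": [[1,[3,0,0],0],[1,[6,0,0],0],[1,[6,0,0],0],[1,[0,0,-25],0],[1,[0,0,-35],0],[1,[0,0,-35],0],[1,[0,-20,-30],0],[1,[0,-35,0],0],[1,[0,-35,0],0],[1,[0,-35,0],0],[1,[0,0,0],0]]}}

```text
time: 29.9
tool_pos: [372.9, 186.7, 126.1]
tcp_rot: [-179.7, 0.1, 73.8]
ft_force: [-0.6, -0.2, 0.1]
finger_gap: 85.2
grip_force: 0.0
```

```bash
cat >> h.py <<'E'
def rect():
    for n in ["top","side"]:
        p=look(n)
        for d in regions_of("tile",p):
            m=d["mask"].astype(np.uint8); v,u=np.nonzero(m); X=toS(onplane(p,np.array([u.mean(),v.mean()]),50))
            if abs(X[0])>60 or abs(X[1]-85)>60: continue
            c=max(cv2.findContours(m,0,2)[0],key=cv2.contourArea)
            r=cv2.minAreaRect(np.array([toS(onplane(p,x[0].astype(float),50)) for x in c],np.float32))
            print(n,round(d["p"],2),np.round(r[0],1),np.round(r[1],1),round(r[2],1))
E
python3 -c "
from h import *
st();tl();rect()"
```

```text
t 29.9 stand [-188.2  156.7] z 126.1 rpy [-1.797e+02  1.000e-01  7.380e+01] Fstand -0.5 -0.4 0.1 gap 85.2 0.0
side 0.97 [-2.3 76.2] 46.6
top 0.7 [-3.3 70.9] 43.9
top 0.85 [-9.7 74.6] [111.2 117. ] 2.1
side 0.72 [-3.1 95.1] [111.8  84.8] 2.0
```

Emit:
{"op": "play_rows", "data": {"increments": [[0,[-10.5,22.9,0],0],[0,[-10.5,22.9,0],0],[0,[-10.5,22.9,0],0],[0,[-10.5,22.9,0],0],[0,[-10.5,22.9,0],0],[0,[-10.5,22.9,0],0],[0,[-10.5,22.9,0],0],[0,[-10.5,22.9,5],0],[0,[0,0,25],0],[0,[0,0,20],0],[0,[0,0,15],0],[0,[0,0,5],0]]}}

```text
time: 31.3
tool_pos: [528.7, 52.8, 54.1]
tcp_rot: [-179.7, 0.1, 73.5]
ft_force: [-0.2, -0.1, 0.2]
finger_gap: 42.8
grip_force: 0.0
```

Emit:
{"op": "play_rows", "data": {"increments": [[0,[0,0,2],0],[0,[0,0,1],0],[0,[0,0,1],0],[0,[0,0,1],0],[0,[0,0,0],0]]}}

```text
time: 31.72
tool_pos: [531.3, 53.6, 53.5]
tcp_rot: [179.9, -0.0, 73.6]
ft_force: [-0.3, 0.3, -0.8]
finger_gap: 42.5
grip_force: 0.0
```

```bash
python3 -c "
from h import *
st()"
```

```text
t 31.72 stand [ 1.2 73.4] z 53.5 rpy [179.9  -0.   73.6] Fstand -0.4 0.2 -0.8 gap 42.5 0.0
```

Emit:
{"op": "play_rows", "data": {"increments": [[0,[0,0,1.5],0],[0,[0,0,1.5],0],[0,[0,0,1],0],[0,[0,0,0],0]]}}

```text
time: 32.05
tool_pos: [530.3, 53.6, 48.3]
tcp_rot: [-180.0, 0.0, 73.6]
ft_force: [-0.6, -0.0, -0.2]
finger_gap: 42.8
grip_force: 0.0
```

Emit:
{"op": "play_rows", "data": {"increments": [[0,[0,0,1],0],[0,[0,0,1],0],[0,[0,0,0],0]]}}

```text
time: 32.3
tool_pos: [530.5, 53.6, 48.1]
tcp_rot: [-180.0, 0.0, 73.6]
ft_force: [-9.2, -0.7, 15.6]
finger_gap: 42.8
grip_force: 8.1
```

Emit:
{"op": "play_rows", "data": {"increments": [[0,[0,0,1],0],[0,[0,0,1],0],[0,[0,0,0],0]]}}

```text
time: 32.55
tool_pos: [530.6, 53.5, 48.0]
tcp_rot: [-180.0, 0.0, 73.6]
ft_force: [-18.7, -0.8, 35.5]
finger_gap: 42.7
grip_force: 17.3
```

Emit:
{"op": "play_rows", "data": {"increments": [[0,[0,0,-0.5],0],[0,[1.5,0,0],0],[0,[2,0,0],0],[0,[2,0,0],0],[0,[2,0,0],0],[0,[2,0,0],0],[0,[0,0,0],0]]}}

```text
time: 33.13
tool_pos: [535.2, 60.8, 48.1]
tcp_rot: [179.7, 0.1, 73.6]
ft_force: [-4.7, -9.8, 19.7]
finger_gap: 42.5
grip_force: 9.9
```

```bash
python3 -c "
from h import *
st();tl()"
```

```text
t 33.13 stand [ 3.  81.5] z 48.1 rpy [1.797e+02 1.000e-01 7.360e+01] Fstand -1.8 -10.7 19.7 gap 42.5 9.9
side 0.75 [-2.3 82.2] 48.6
top 0.75 [-4.7 82.4] 43.8
```

Emit:
{"op": "play_rows", "data": {"increments": [[0,[2,0.4,0],0.005],[0,[2,0.4,0],0.005],[0,[2,0.4,0],0.005],[0,[2,0.4,0],0.005],[0,[2,0.4,0],0.005],[0,[2,0.4,0],0.005],[0,[2,0.4,0],0.005],[0,[1.5,0.4,0],0],[0,[0,0,0],0]]}}

```text
time: 34.08
tool_pos: [542.7, 74.7, 48.1]
tcp_rot: [179.8, 0.1, 71.6]
ft_force: [-6.3, -10.4, 20.9]
finger_gap: 43.2
grip_force: 10.2
```

Emit:
{"op": "play_rows", "data": {"increments": [[0,[0,0,-2],0],[0,[0,0,-10],0],[0,[0,0,-30],0],[0,[0,0,-30],0],[0,[0,0,-30],0],[0,[0,-30,0],0],[0,[0,-35,0],0],[0,[0,-35,0],0],[0,[0,-35,0],0],[0,[0,-35,0],0],[0,[0,-30,0],0],[0,[0,0,0],0]]}}

```text
time: 35.08
tool_pos: [346.8, 140.9, 146.6]
tcp_rot: [-179.9, 0.0, 71.7]
ft_force: [-0.7, 0.4, -0.1]
finger_gap: 42.9
grip_force: 0.0
```

```bash
cat > m.py <<'E'
from h import *
st();tl();rect()
# white-edge fit in both views: saturation threshold near tile
for n in ["top","side"]:
    p=look(n); hsv=cv2.cvtColor(p["color"],cv2.COLOR_RGB2HSV)
    m=((hsv[:,:,1]<80)&(hsv[:,:,2]>130)).astype(np.uint8)
    uv=pix(p,np.r_[S(0,98),50]).astype(int)
    k,lab,stt,cen=cv2.connectedComponentsWithStats(m)
    l=np.bincount(lab[uv[1]-5:uv[1]+6,uv[0]-5:uv[0]+6].ravel(),minlength=k); l[0]=0; l=l.argmax()
    c=max(cv2.findContours((lab==l).astype(np.uint8),0,1)[0],key=cv2.contourArea)
    r=cv2.minAreaRect(np.array([toS(onplane(p,x[0].astype(float),50)) for x in c],np.float32))
    print("white",n,stt[l],np.round(r[0],1),np.round(r[1],1),round(r[2],1))
E
python3 m.py
```

```text
t 35.08 stand [-200.4  105.3] z 146.6 rpy [-179.9    0.    71.7] Fstand -0.8 0.2 -0.1 gap 42.9 0.0
side 0.84 [ 0.1 94.6] 45.2
top 0.68 [-2.1 91.2] 44.2
top 0.6 [-4.4 91.5] [119.3 111.1] 87.5
side 0.72 [  2.  102.8] [100. 109.] 86.0
white top [ 245  197   76   72 3358] [-3.4 92.1] [119.9 110.6] 86.8
white side [ 288  201   79   63 3716] [ 4.9 71.6] [164.6 155.9] 88.9
```

```bash
python3 -c "
from h import *
st();plan(-2,94,100,71.7,0,8)"
```

```text
t 35.58 stand [-195.5  105.2] z 147.0 rpy [-180.     0.    71.6] Fstand -0.8 -0.4 -0.4 gap 42.9 0.0
[[0,[-0.5,24.2,5.9],-0.0],[0,[-0.5,24.2,5.9],-0.001],[0,[-0.5,24.3,5.8],0.0],[0,[-0.5,24.2,5.9],-0.0],[0,[-0.6,24.2,5.9],-0.0],[0,[-0.5,24.2,5.9],-0.001],[0,[-0.5,24.2,5.8],-0.0],[0,[-0.6,24.3,5.9],-0.0]]
end [534.   74.3 100. ] 71.68
```

Emit:
{"op": "play_rows", "data": {"increments": [[0,[-0.5,24.2,5.9],0],[0,[-0.5,24.2,5.9],0],[0,[-0.5,24.2,5.9],0],[0,[-0.5,24.2,5.9],0],[0,[-0.5,24.2,5.9],0],[0,[-0.5,24.2,5.9],0],[0,[-0.5,24.2,5.9],0],[0,[-0.5,24.2,5.9],0],[0,[0,0,20],0],[0,[0,0,15],0],[0,[0,0,8],0],[0,[0,0,4],0]]}}

```text
time: 36.58
tool_pos: [532.3, 74.4, 50.8]
tcp_rot: [-179.8, 0.1, 71.6]
ft_force: [-0.7, 0.2, 0.2]
finger_gap: 42.7
grip_force: 0.0
```

Emit:
{"op": "play_rows", "data": {"increments": [[0,[0,0,1],0],[0,[0,0,1],0],[0,[0,0,0],0],[0,[0,0,0],0]]}}

```text
time: 36.92
tool_pos: [534.2, 74.8, 52.0]
tcp_rot: [179.9, -0.0, 71.6]
ft_force: [-0.4, 0.8, 1.0]
finger_gap: 42.7
grip_force: 0.0
```

```bash
python3 -c "
from h import *
st()"
```

```text
t 36.92 stand [-2.  94.6] z 52.0 rpy [179.9  -0.   71.6] Fstand -0.7 0.7 1.0 gap 42.7 0.0
```

Emit:
{"op": "play_rows", "data": {"increments": [[0,[0,0,2],0],[0,[0,0,1.5],0],[0,[0,0,1],0],[0,[0,0,0.8],0],[0,[0,0,0],0],[0,[0,0,0],0]]}}

```text
time: 37.42
tool_pos: [534.2, 74.8, 48.1]
tcp_rot: [179.9, -0.0, 71.6]
ft_force: [-9.5, -0.6, 20.8]
finger_gap: 42.7
grip_force: 10.3
```

```bash
python3 -c "
from h import *
st()"
```

```text
t 37.42 stand [-2.  94.6] z 48.1 rpy [179.9  -0.   71.6] Fstand -8.9 -3.2 20.8 gap 42.7 10.3
```

Emit:
{"op": "play_rows", "data": {"increments": [[0,[0.6,0.3,0],-0.008],[0,[0.6,0.3,0],-0.008],[0,[0.6,0.3,0],-0.009],[0,[0.6,0.3,0],-0.009],[0,[0.6,0.3,0],-0.009],[0,[0.6,0.3,0],-0.009],[0,[0,0,0],0],[0,[0,0,0],0]]}}

```text
time: 38.08
tool_pos: [536.7, 76.8, 48.1]
tcp_rot: [180.0, 0.1, 74.6]
ft_force: [-11.1, -5.3, 23.0]
finger_gap: 43.0
grip_force: 11.1
```

Emit:
{"op": "play_rows", "data": {"increments": [[0,[0,0,-1.5],0],[0,[0,0,-2],0],[0,[0,0,-10],0],[0,[0,0,-25],0],[0,[0,0,-30],0],[0,[0,-30,-25],0],[0,[0,-35,0],0],[0,[0,-35,0],0],[0,[0,-35,0],0],[0,[0,-35,0],0],[0,[0,-30,0],0],[0,[0,0,0],0]]}}

```text
time: 39.08
tool_pos: [339.3, 131.8, 138.7]
tcp_rot: [-179.9, -0.0, 74.7]
ft_force: [0.7, 0.1, -0.4]
finger_gap: 42.7
grip_force: 0.0
```

```bash
python3 m.py
python3 - <<'E'
from h import *
p=look("side")
for q in ["fence_foot","clean_bay","jar","ring_box","bench_block","flux_pot","graver","dish","tweezers"]:
    print(q,[(round(d["p"],2),w(p,d["xyz"]).round().tolist()) for d in pinpoint(q,p)[:1]])
E
```

```text
t 39.08 stand [-205.1   94.6] z 138.7 rpy [-179.9   -0.    74.7] Fstand 0.6 0.3 -0.4 gap 42.7 0.0
side 0.89 [ 0.4 93.7] 50.0
top 0.9 [-0.4 91.8] 43.7
top 0.93 [-3.9 91.5] [120.5 110.5] 86.8
side 0.79 [  2.2 103.1] [ 99.2 109.6] 86.9
white top [ 245  197   76   72 3357] [-3.4 92.1] [119.9 110.6] 86.8
white side [ 288  201   79   63 3718] [ 4.9 71.6] [164.6 155.9] 88.9
fence_foot [(0.63, [515.0, -15.0, 38.0])]
clean_bay []
jar [(0.69, [692.0, 88.0, -1.0])]
ring_box [(0.66, [675.0, -28.0, -2.0])]
bench_block [(0.79, [619.0, -132.0, -1.0])]
flux_pot [(0.64, [613.0, -234.0, 2.0])]
graver [(0.96, [356.0, -78.0, -2.0])]
dish [(0.95, [415.0, 213.0, -1.0])]
tweezers [(0.71, [404.0, 95.0, -1.0])]
```

```bash
python3 -c "
from h import *
st();plan(-1,186,125,73.7,0.7,8)"
```

```text
t 40.08 stand [-200.8   94.8] z 139.1 rpy [180.   -0.   74.6] Fstand 0.5 -0.2 -0.2 gap 42.8 0.0
[[0.7,[11.0,25.1,1.8],0.002],[0.7,[11.1,25.2,1.7],0.002],[0.7,[11.1,25.1,1.8],0.002],[0.7,[11.2,25.0,1.8],0.002],[0.7,[11.2,25.1,1.7],0.002],[0.7,[11.3,25.0,1.8],0.002],[0.7,[11.3,25.0,1.7],0.002],[0.7,[11.4,25.0,1.8],0.002]]
end [560.8 162.4 125. ] 73.67
```

Emit:
{"op": "play_rows", "data": {"increments": [[0.7,[11,25.1,1.8],0.002],[0.7,[11.1,25.1,1.8],0.002],[0.7,[11.1,25.1,1.8],0.002],[0.7,[11.2,25,1.8],0.002],[0.7,[11.2,25.1,1.8],0.002],[0.7,[11.3,25,1.8],0.002],[0.7,[11.3,25,1.8],0.002],[0.7,[11.4,25,1.8],0.002],[0.7,[0,0,30],0],[0.7,[0,0,30],0],[0.7,[0,0,22],0],[0.7,[0,0,10],0]]}}

```text
time: 41.08
tool_pos: [558.1, 161.8, 28.5]
tcp_rot: [-179.7, 0.2, 73.7]
ft_force: [-0.6, -0.9, -0.4]
finger_gap: 72.4
grip_force: 0.0
```

Emit:
{"op": "play_rows", "data": {"increments": [[0.7,[0,0,2],0],[0.7,[-3,0,0],0],[0.7,[-5,0,0],0],[0.7,[-5,0,0],0],[0.7,[-3,0,0],0],[0.7,[0,0,0],0]]}}

```text
time: 41.58
tool_pos: [557.0, 146.3, 32.1]
tcp_rot: [179.9, -0.0, 73.6]
ft_force: [-0.1, -0.3, -0.2]
finger_gap: 72.3
grip_force: 0.0
```

```bash
python3 -c "
from h import *
st()"
```

```text
t 41.58 stand [ -0.2 169.6] z 32.1 rpy [179.9  -0.   73.6] Fstand -0.0 -0.3 -0.2 gap 72.3 0.0
```

Emit:
{"op": "play_rows", "data": {"increments": [[0.7,[-1,0,2],0],[0.7,[-1,0,2],0],[0.7,[-1,0,0],0],[0.7,[-1,0,0],0],[0.7,[-1,0,0],0],[0.7,[-1,0,0],0],[0.7,[0,0,0],0]]}}

```text
time: 42.17
tool_pos: [554.4, 141.3, 26.6]
tcp_rot: [-180.0, -0.0, 73.7]
ft_force: [0.1, 0.3, -1.0]
finger_gap: 72.5
grip_force: 0.3
```

```bash
python3 -c "
from h import *
st();s=sense();print(s['wrist_torque'].round(2))"; python3 m.py
```

```text
t 42.17 stand [ -1.2 164.1] z 26.6 rpy [-180.    -0.    73.7] Fstand 0.0 0.3 -1.0 gap 72.5 0.3
[ 0.13 -0.02  0.  ]
t 42.17 stand [ -1.2 164.1] z 26.6 rpy [-180.    -0.    73.7] Fstand 0.0 0.3 -1.0 gap 72.5 0.3
side 0.59 [-0.6 92.5] 45.9
top 0.66 [-1.6 90.3] 42.8
top 0.71 [-4.  82.1] [103.8 109.2] 87.1
side 0.57 [  2.2 103.6] [ 99.1 111.7] 88.3
white top [ 271  199   50   68 2042] [-2.6 83.6] [104.8 108.5] 87.1
white side [ 288  202   79   61 2737] [ 6.7 74.2] [154.3 155.7] 84.7
```

Emit:
{"op": "play_rows", "data": {"increments": [[0.7,[-1,0,0],0],[0.7,[-1,0,0],0],[0.7,[-1,0,0],0],[0.7,[0,0,0],0]]}}

```text
time: 43.0
tool_pos: [553.6, 138.3, 26.7]
tcp_rot: [-180.0, -0.0, 73.7]
ft_force: [-1.2, 1.5, 0.6]
finger_gap: 72.6
grip_force: 0.7
```

Emit:
{"op": "play_rows", "data": {"increments": [[0.7,[-1,0,0],0],[0.7,[-1,0,0],0],[0.7,[0,0,0],0]]}}

```text
time: 43.25
tool_pos: [553.1, 136.3, 26.7]
tcp_rot: [-180.0, 0.0, 73.7]
ft_force: [-0.4, 2.6, 0.2]
finger_gap: 72.5
grip_force: 0.6
```

```bash
python3 -c "
from h import *
st();s=sense();print(s['wrist_torque'].round(2))"
```

```text
t 43.25 stand [ -1.1 159. ] z 26.7 rpy [-180.     0.    73.7] Fstand -1.1 2.4 0.2 gap 72.5 0.6
[ 0.2   0.11 -0.08]
```

Emit:
{"op": "play_rows", "data": {"increments": [[0.7,[2,0,0],0],[0.7,[8,0,0],0],[0.7,[10,0,0],0],[0.7,[0,0,-30],0],[0.7,[0,0,-35],0],[0.7,[0,0,-35],0],[0.7,[10,-35,0],0],[0.7,[10,-35,0],0],[0.7,[0,-35,0],0],[0.7,[0,-35,0],0],[0.7,[0,-35,0],0],[0.7,[0,0,0],0]]}}

```text
time: 44.25
tool_pos: [391.0, 225.8, 125.6]
tcp_rot: [-179.8, 0.1, 73.8]
ft_force: [-0.8, -1.2, -0.1]
finger_gap: 73.3
grip_force: 0.0
```

```bash
python3 m.py
```

```text
t 44.25 stand [-181.8  199.3] z 125.6 rpy [-1.798e+02  1.000e-01  7.380e+01] Fstand -0.4 -1.4 -0.1 gap 73.3 0.0
side 0.81 [ 2.1 91.5] 47.7
top 0.65 [-0.5 83.7] 45.7
top 0.91 [-2.7 86.9] [121.4 111.7] 88.1
side 0.85 [  3.4 102.7] [ 95.  109.1] 88.3
white top [ 248  197   75   71 3372] [-1.7 87.3] [120.  110.7] 88.4
white side [ 288  203   79   60 3630] [ 4.5 69.6] [158.1 155.8] 89.9
```

```bash
python3 -c "
from h import *
st();plan(0,86,100,73.2,0,8)"
```

```text
t 44.75 stand [-175.5  199. ] z 126.6 rpy [-180.     0.    73.6] Fstand -0.1 -0.1 -0.6 gap 72.7 0.0
[[0,[-14.1,22.0,3.3],0.001],[0,[-14.1,21.9,3.4],0.001],[0,[-14.0,22.0,3.3],0.001],[0,[-14.0,22.0,3.3],0.001],[0,[-14.0,22.0,3.3],0.001],[0,[-14.0,22.0,3.4],0.0],[0,[-14.0,22.0,3.3],0.001],[0,[-14.0,22.1,3.3],0.001]]
end [533.7  66.  100. ] 73.21
```

Emit:
{"op": "play_rows", "data": {"increments": [[0,[-14,22,3.3],0.001],[0,[-14,22,3.3],0.001],[0,[-14,22,3.3],0.001],[0,[-14,22,3.3],0.001],[0,[-14,22,3.3],0.001],[0,[-14,22,3.3],0],[0,[-14,22,3.3],0.001],[0,[-14,22,3.3],0.001],[0,[0,0,20],0],[0,[0,0,15],0],[0,[0,0,10],0],[0,[0,0,4],0]]}}

```text
time: 45.75
tool_pos: [532.0, 66.2, 49.1]
tcp_rot: [-179.8, 0.1, 73.2]
ft_force: [-0.5, -0.3, 0.6]
finger_gap: 42.5
grip_force: 0.0
```

Emit:
{"op": "play_rows", "data": {"increments": [[0,[0,0,0],0],[0,[0,0,0],0],[0,[0,0,0],0]]}}

```text
time: 46.0
tool_pos: [534.1, 66.9, 52.4]
tcp_rot: [179.9, -0.0, 73.3]
ft_force: [0.1, 0.1, 0.1]
finger_gap: 42.7
grip_force: 0.0
```

```bash
python3 -c "
from h import *
st()"
```

```text
t 46.0 stand [ 0.2 87. ] z 52.4 rpy [179.9  -0.   73.3] Fstand 0.1 0.1 0.1 gap 42.7 0.0
```

Emit:
{"op": "play_rows", "data": {"increments": [[0,[0,0,2],0],[0,[0,0,1.5],0],[0,[0,0,1],0],[0,[0,0,0.9],0],[0,[0,0,0.6],0],[0,[0,0,0],0]]}}

```text
time: 46.5
tool_pos: [534.1, 66.8, 48.1]
tcp_rot: [179.9, -0.0, 73.3]
ft_force: [-11.2, -0.5, 23.1]
finger_gap: 42.6
grip_force: 11.4
```

Emit:
{"op": "play_rows", "data": {"increments": [[0,[1.5,0.3,0],-0.004],[0,[2,0.3,0],-0.004],[0,[2,0.2,0],-0.004],[0,[2,0,0],-0.004],[0,[2,0,0],-0.004],[0,[1.5,0,0],-0.004],[0,[0,0,0],0]]}}

```text
time: 47.08
tool_pos: [539.2, 75.7, 48.1]
tcp_rot: [179.8, 0.1, 74.7]
ft_force: [-2.7, -7.7, 16.5]
finger_gap: 42.7
grip_force: 8.3
```

```bash
python3 -c "
from h import *
st();tl()"
```

```text
t 47.08 stand [ 2.6 96.9] z 48.1 rpy [1.798e+02 1.000e-01 7.470e+01] Fstand -0.5 -8.2 16.5 gap 42.7 8.3
side 0.76 [ 3.7 91.9] 46.6
top 0.86 [ 5.6 94.4] 44.2
```

Emit:
{"op": "play_rows", "data": {"increments": [[0,[0,0,-1.5],0],[0,[0,0,-2],0],[0,[0,0,-10],0],[0,[0,0,-25],0],[0,[0,0,-30],0],[0,[0,-30,-25],0],[0,[0,-35,0],0],[0,[0,-35,0],0],[0,[0,-35,0],0],[0,[0,-35,0],0],[0,[0,-30,0],0],[0,[0,0,0],0]]}}

```text
time: 48.28
tool_pos: [339.9, 131.0, 138.3]
tcp_rot: [-179.9, -0.0, 74.8]
ft_force: [-0.0, 0.3, -0.1]
finger_gap: 42.3
grip_force: 0.0
```

```bash
python3 m.py
```

```text
t 48.28 stand [-204.2   94. ] z 138.3 rpy [-179.9   -0.    74.8] Fstand -0.1 0.3 -0.1 gap 42.3 0.0
side 0.94 [ 4.8 93.2] 47.7
top 0.95 [ 2.7 91.8] 41.6
top 0.29 [-2.4  0.8] 36.4
top 0.57 [-1.5 91.1] [121.2 110.9] 88.1
side 0.94 [  4.5 103.5] [ 99.3 111.1] 88.2
white top [ 246  195   75   72 3359] [-0.2 91.2] [120.  110.7] 87.1
white side [ 288  201   79   63 3711] [ 4.9 71.2] [163.9 155.9] 88.9
```

```bash
python3 -c "
from h import *
print(hand_in())"
```

```text
the job is handed in; nothing more can be done
None
```

I handed the job in at about 48 s. The tile lies flat on the wooden bay, white face up and centred along the fence to about 1 mm, with its near edge about 15 mm from the fence (centre about 6 mm short of the target point). It is turned about 2–3° from straight. It leaned by itself before I gripped it and was lowered without a drop, and the nearby bystanders had not moved when last checked, just before the final nudges of the tile.

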